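# Clamp the sharpening stone in its quick-release holder

### The job

Clamp the loose sharpening stone in its holder on the worktop so that a knife can be sharpened on it: hold the quick-release lever of the sliding jaw down, slide the jaw along until it presses the stone lightly against the end stop, and let the lever spring up. Then screw the jaw tight with the knob on top (clockwise) until it grips the stone firmly with about 20 N, well short of the 35 N at which the stone chips, never leaning on the lever with more than 30 N. Let go of everything and leave the other things on the worktop where they are.

Things in the scene. Friction and masses are not known exactly. Their poses are not given: they have to be found in the camera images.
- holder: Sharpening-stone holder, fixed on the worktop: low wooden base 70 wide (x), 405 long (y), turned by up to 0.2 rad. Origin on the worktop, on its middle line. Its +y is the clamping direction, from the sliding jaw (right end) to the end stop (left end); x points away from the robot, z up.
- end_stop: Fixed aluminium block with a rubber face, 66 wide, at the left (+y) end of the holder, top 46 mm above the worktop. Same origin and axes as the holder; its face is at y = +150 mm.
- stone: Grey two-layer sharpening stone 55 (x) x 160 (y) x 26 (z), 0.35 to 0.7 kg, brittle, loose on the holder's bed 20 mm above the worktop, 4 to 14 mm short of the end stop. Origin: centre of its underside; y along its length. The sliding jaw meets its end at y = -80; slid fully home its other end is against the end stop.
- carriage: Sliding jaw: aluminium housing 62 wide, 80 long, 48 high, with lever, knob and pressure pad (52 wide, 26 high). Axes as the holder's; origin at worktop height under the pad's rubber front face (knob at 0), 40 to 90 mm short of the stone at the start. The pad is spring-backed, sinking 1 mm per 8 N, hidden in the jaw. Firm clamp: about 20 N on the stone (12 to 28); above 35 N it chips.
- lever_top (a point): Middle of the top of the lever's steel thumb plate (44 in x, 45 in y, low lip at the outer edge), 40 mm above the worktop when up. The plate sticks out of the right (-y) end wall of the sliding jaw's aluminium housing; that wall, 62 wide, up to 48 mm high, is 22 mm from here towards +y. Plate held down, push this wall to +y to slide: 2 to 3 N, plus 2 to 8 N once it shifts the stone.
- release_lever (a joint): Quick-release lever, rad: 0 = up, its half-nut sits in a fine rack and the jaw is locked; above 0.13 the jaw slides free; 0.25 = stop. The plate's middle sinks 42 mm per rad, with 4 N at first, 8 N at the stop. Let go, it springs up and drops into the next notch (notches 2 mm apart, the jaw may slip back by that much, also later when a hand that held it forward lets go). At most 30 N on it.
- knob_grip (a point): Centre of the black grip bar of the tightening knob, on an upright axis on top of the sliding jaw, 77 mm above the worktop. Bar 52 long, 14 thick, 24 high (65 to 89 mm), lying along the point's y (along the holder at the start). Below it a collar 24 wide down to 63 mm and a stem; housing top 48 mm. The housing's end wall is 60 mm away towards -y.
- tighten_knob (a joint): Angle of the knob, rad: 0 at the start (backed off), stop at 4.4, grows clockwise seen from above. A wedge pushes the pad out 4 mm per rad: with jaw locked and stone home, 32 N more per rad. Friction (0.13 N m) keeps it where it is left. Eased back 0.05 rad after a turn and held still in the grip, friction drops out and it pushes back with 0.004 N m per N on the stone (0.08 at 20 N).
- chopping_board: Bystander, sizes in mm: wooden chopping board, 200x300x22; origin at the centre of its underside. Leave alone.
- onion: Bystander, sizes in mm: brown onion, 82x83x94, on the chopping board; origin at the centre of its underside. Leave alone.
- garlic_2: Bystander, sizes in mm: garlic bulb, 60x57x58, on the chopping board; origin at the centre of its underside. Leave alone.
- garlic: Bystander, sizes in mm: garlic bulb, 60x57x58, close behind the stone holder; origin at the centre of its underside. Leave alone.
- kitchen_timer: Bystander, sizes in mm: round white and grey wind-up timer, 62x62x43, close behind the stone holder; origin at the centre of its underside. Leave alone.
- teaspoon: Bystander, sizes in mm: steel teaspoon, 130x27x11, lying close in front of the holder; origin at the centre of its underside. Leave alone.
- pepper_mill: Bystander, sizes in mm: black mill with a light head, 52x52x144, at the right; origin at the centre of its underside. Leave alone.
- salt_mill: Bystander, sizes in mm: white mill, 52x52x144, at the right; origin at the centre of its underside. Leave alone.

How it is judged:
On the way, in this order (a step that is already met when the one before it is completed fails the run):
1. the quick-release lever is pressed down (value of joint release_lever above 0.14 rad), for 0.1 s.
2. with the lever held down, the jaw has been slid up to the stone (pad face within 6 mm of its end) (value of joint release_lever above 0.13 rad and y of carriage in the frame of stone above -0.086 m), for 0.1 s.
At the end, for the whole second after the job is handed in: Lever up, jaw locked (below 0.06 rad), knob turned at least 0.1 rad, pad pressing the stone with 12 to 28 N and the stone pressing the end stop with over 8 N; stone at rest, flat on its bed (tilt under 0.05 rad, underside below 24 mm), in line with the holder within 0.06 rad (value of joint release_lever below 0.06 rad and value of joint tighten_knob above 0.1 rad and contact force between carriage and stone between 12 and 28 N and contact force between end_stop and stone above 8 N and angle between stone's own z axis and vertical below 0.05 rad and z of stone in the frame of holder below 0.024 m and angle between the y axis of stone and the y axis of holder, either way round below 0.06 rad and linear speed of stone below 0.01 m/s); the robot touches nothing.
It fails at once if the stone is squeezed by the jaw with more than 35 N (contact force between carriage and stone above 35 N).
It fails at once if the lever is pushed by the robot with more than 30 N (contact force between any of the arm, the fingers and release_lever above 30 N).
It fails at once if a bystander is moved by more than 30 mm (distance of any of chopping_board, onion, garlic_2, garlic, kitchen_timer, teaspoon, pepper_mill, salt_mill from where it was at the start of the episode above 0.03 m).
It also fails if it takes over 67 s, if anything falls off the work surface, if the arm or the gripper's body presses on something with over 40 N, if the wrist force passes 120 N, or if a joint passes its speed limit or range.

### The arm

A 6-joint arm with a two-finger parallel gripper is mounted at the origin on a cart in front of the work surface, level with it; the furniture and walls round the work are solid. World frame = base frame: x ahead of the robot, y to its left, z up, the work surface at z = 0. Lengths are in m, angles in rad, forces in N, time in s.
With the tool pointing down it reaches from about 0.375 to 0.925 m from the base axis. Payload 5.7 kg.
Tool frame: the origin (TCP) lies at the very end of the fingers, on their centre line; the grasp point (between the pads) lies 19 mm behind it (r.hold_point_z is the z of the grasp point in the tool frame, in m); z points along the fingers, y is the direction in which the jaws open and shut (so a half turn about z gives the same grasp; the last joint's range is limited). The gripper opens to 88 mm and grips with 3 to 60 N. Pads are 20 mm wide; open, the fingers measure 115 mm over their backs; the gripper's body (75 mm by 178 mm) begins 61 mm behind the grasp point.
Start: joints at [-1.329, 0.359, 1.51, -0, 1.272, -0.115], TCP at [0.21, -0.562, 0.223] pointing down, gripper open.
Joint ranges: [-2.97, 2.97], [-1.01, 2.36], [0.21, 2.38], [-0.96, 4.11], [0.2, 2.71], [-2.98, 2.98]. Speed limits (rad/s): [2.39, 2.39, 3.14, 3.14, 3.14, 3.14].

### API

Orientations are given as a rotation vector (axis times angle).
In Python, from station import r, grab_frame gives the robot as it stands. The module is installed in compiled form; this text tells all that it offers.
- The arm moves only by the tool apply_moves, never from a script. Its argument "commands" is a list of rows, each a list of 7 numbers: the shift along the tool's x, y, z in units of 60 mm (1.0 is 60 mm), then the turn, a rotation vector about the tool's x, y, z in units of 6 degrees (1.0 is 6 degrees), then the finger opening in mm, from 0 to 87.8. In form: [[tx, ty, tz, ax, ay, az, gripper], ...]. A call has 1 to 10 rows; each row shifts and turns the commanded pose from where the row before left it, along the tool's axes as they then stand; what a row does not reach is not made up. A row lasts 1/8 s, in which the tool goes at most 62.5 mm and 10.7 degrees, less where a joint would pass 70% of its speed; a pose out of reach is approached as far as the arm can. A call is refused whole if a number of a shift passes 1 or a number of a turn 1, either way. A call with a gripper value outside its range is refused whole. The fingers move at their own pace and stop on an object; "newtons" is the grip in N (left out, the last holds). Time passes only in rows, so rows that do not move let the fingers close. It gives the time, the measured TCP pose, the force and the opening at its end, in the units of the state.
- r.read_state(): the state, without advancing time (a new reading comes with each control period).
- grab_frame(name): name is "scene" or "top"; returns a dict with "img" (400x640x3 uint8, blue, green, red), "mtx" (3x3 intrinsics, pixels), "dist_coeffs" ([k1, k2, p1, p2, k3] as OpenCV has them; the pictures are not rectified), "R" (3x3) and "t" (3): a world point X has camera coordinates R X + t. Camera axes: x right, y down, z forward; pixel columns grow to the right and rows downward; lengths in m; the calibration is good to about 2 mm. A picture is of the moment at which its call begins. There is no depth.
- r.close_job(): hands the job in, once; it reports no verdict.
The state is a dict: "time": time; "joint_positions": joint angles; "qvel": joint speeds; "tau": joint torques, N m; "tool_pos": TCP position; "ee_rot": TCP orientation; "force": force on the tool from outside, world axes, zero at the start; "wrist_torque": the same for the moment, N m; "gripper_width": opening from 0.0 (shut) to 1.0 (fully open).
Only numpy, scipy, OpenCV 4.12 (cv2) and the standard library are available. Lean on these libraries where they do the work, as an engineer would, in place of code of your own. Each camera call takes 0.05 s, during which the arm holds its last target.

## Working session

There is one attempt and no reset: what is moved stays moved. The work goes in short steps, Python scripts to look and compute and a tool call to move; the robot and the scene stay as the last step left them, time stands still between calls to the robot, and variables do not carry over. Pictures are saved under pics/ and viewed, and the job is handed in when it is done.

Besides the shell and the picture viewer there is one more tool, called after "Call:" as name(argument=value, ...), one argument or row to a line, values as JSON. apply_moves: Moves the arm, as the interface text tells. Its arguments: {"type":"object","properties":{"commands":{"type":"array","items":{"type":"array","items":{"type":"number"}}},"newtons":{"type":"number"}},"required":["commands"]}

```bash
mkdir -p pics; python3 - <<'E'
from station import r, grab_frame
import cv2
print(r.read_state(), r.hold_point_z)
for n in ["scene","top"]:
    f=grab_frame(n); cv2.imwrite(f"pics/{n}0.png",f["img"]); print(n,f["mtx"],f["dist_coeffs"],f["R"],f["t"])
E
```

```text
{'time': 0.0, 'joint_positions': array([-1.32909823e+00,  3.59496140e-01,  1.51143053e+00, -1.94504209e-06,
        1.27253070e+00, -1.15068705e-01]), 'qvel': array([-3.67856053e-04, -9.87254653e-04,  2.69801853e-04,  8.11034023e-04,
       -8.80049585e-05, -1.66004013e-03]), 'tau': array([ 1.89769999e-03, -5.15377915e+01, -2.70726961e+01,  6.77152094e-02,
        3.48344562e-02, -1.25840538e-04]), 'tool_pos': array([ 0.20938777, -0.56152594,  0.22181562]), 'ee_rot': array([-3.08990981e+00, -5.57111319e-01,  1.88132743e-04]), 'force': array([ 0.12377857,  0.80074744, -0.20441529]), 'wrist_torque': array([-0.0042703 ,  0.02629567, -0.02698509]), 'gripper_width': 0.9971210635163992} -0.0187
scene [[503.02296377   0.         309.990667  ]
 [  0.         503.02296377 199.17494555]
 [  0.           0.           1.        ]] [-0.10330731  0.          0.          0.          0.        ] [[-0.58694336 -0.80960844 -0.00562655]
 [-0.62701695  0.45894424 -0.62946003]
 [ 0.51219843 -0.36592944 -0.77701249]] [0.2828636  0.31225134 1.33731839]
top [[367.82597975   0.         316.73018898]
 [  0.         367.82597975 197.86489578]
 [  0.           0.           1.        ]] [0.02809125 0.         0.         0.         0.        ] [[ 0.02670008 -0.99957489  0.01171054]
 [-0.98782976 -0.02817842 -0.15296517]
 [ 0.15323013 -0.00748383 -0.98816219]] [0.01341221 0.43391737 1.28089098]
```

View pics/scene0.png

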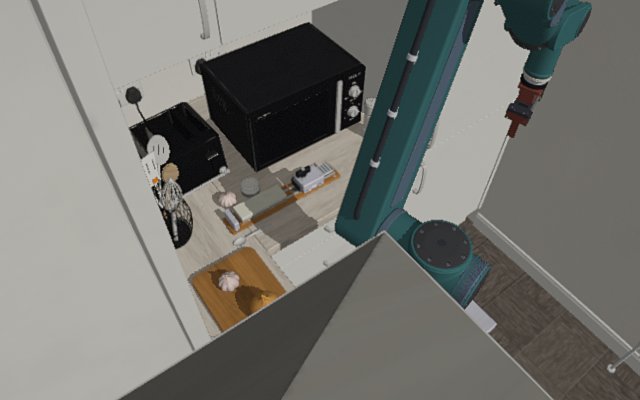

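View pics/top0.png

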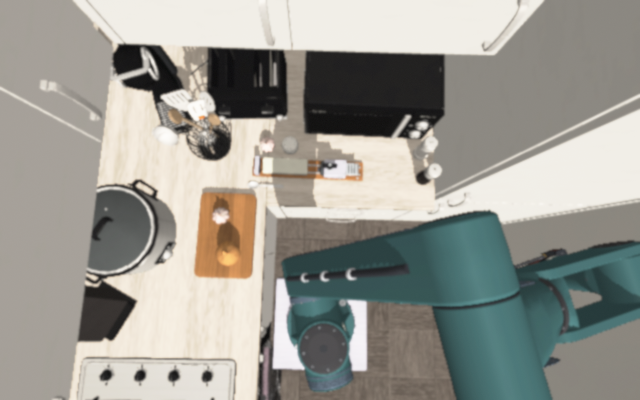

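```bash
cat > h.py <<'E'
import numpy as np, cv2
from station import r, grab_frame
def ray(f,uv):
    p=cv2.undistortPoints(np.array([[uv]],float),f["mtx"],np.array(f["dist_coeffs"]))[0,0]
    d=f["R"].T@np.array([p[0],p[1],1]); c=-f["R"].T@f["t"]; return c,d
def onz(f,uv,z):
    c,d=ray(f,uv); return c+d*(z-c[2])/d[2]
def proj(f,X):
    rv=cv2.Rodrigues(f["R"])[0]
    return cv2.projectPoints(np.atleast_2d(X).astype(float),rv,f["t"],f["mtx"],np.array(f["dist_coeffs"]))[0][:,0]
E
python3 - <<'E'
import cv2
a=cv2.imread("pics/scene0.png")[150:240,210:350]; cv2.imwrite("pics/s1.png",cv2.resize(a,None,fx=5.7,fy=5.7,interpolation=cv2.INTER_CUBIC))
a=cv2.imread("pics/top0.png")[125:205,235:375]; cv2.imwrite("pics/t1.png",cv2.resize(a,None,fx=5.7,fy=5.7,interpolation=cv2.INTER_CUBIC))
E
```

```text
(no output)
```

View pics/s1.png

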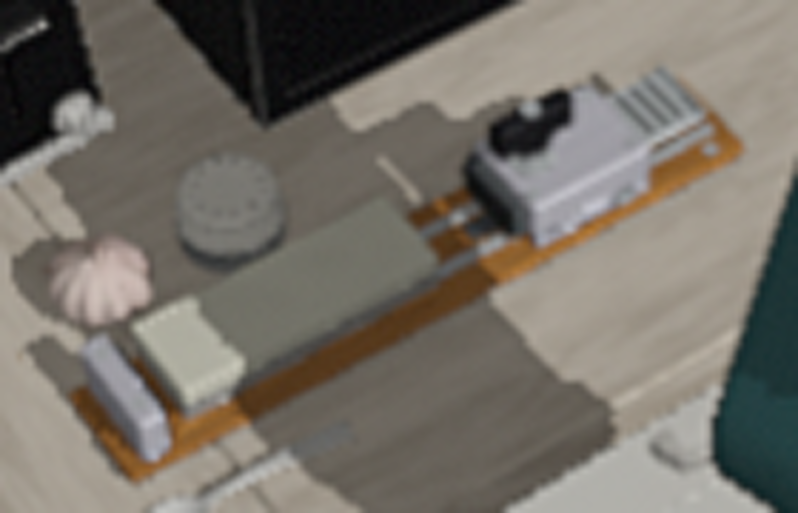

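View pics/t1.png

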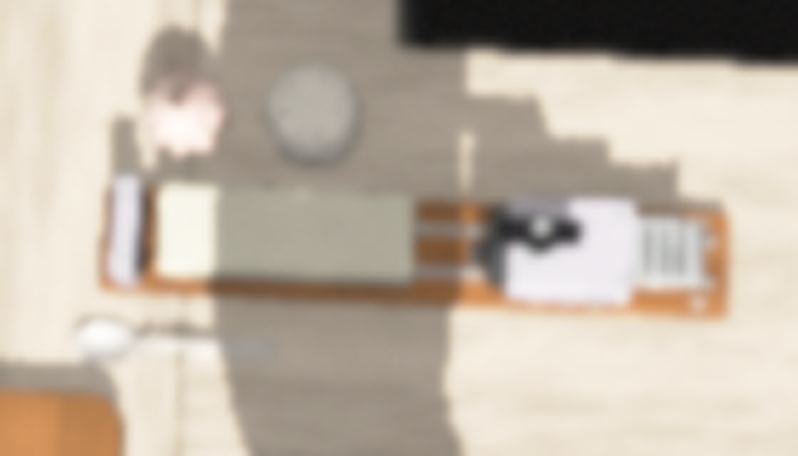

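```bash
python3 - <<'E'
from h import *
f=grab_frame("top"); g=grab_frame("scene")
T=lambda u,v:(235+(u+.5)/5.7-.5,125+(v+.5)/5.7-.5)
S=lambda u,v:(210+(u+.5)/5.7-.5,150+(v+.5)/5.7-.5)
P=lambda n,uv,z,c=f:print(n,np.round(onz(c,uv,z)*1000,1))
z=.020
P("base L front",T(102,290),z);P("base R front",T(726,318),z);P("base R back",T(727,210),z)
P("S base L front",S(137,480),z,g);P("S base R front",S(742,150),z,g)
P("knob dot T",T(541,230),.089);P("knob dot S",S(533,110),.089,g)
for n,uv in dict(hFL=(505,302),hFR=(632,303),hBR=(637,200)).items():P(n,T(*uv),.048)
for n,uv in dict(hFL=(540,212),hFR=(655,152),hBR=(597,75)).items():P("S "+n,S(*uv),.048,g)
for n,uv in dict(lBL=(640,218),lBR=(703,218),lFR=(700,285),lFL=(642,283)).items():P(n,T(*uv),.04)
for n,uv in dict(lBR=(662,70),lFR=(712,118)).items():P("S "+n,S(*uv),.042,g)
for n,uv in dict(sLF=(158,278),sRF=(413,280),sRB=(416,195),sLB=(162,187)).items():P(n,T(*uv),.046)
for n,uv in dict(sLF=(190,397),sRF=(440,262),sRB=(378,200),sLB=(133,322)).items():P("S"+n,S(*uv),.046,g)
P("endstop inner F",T(138,283),.046);P("endstop inner B",T(140,180),.046)
P("S endstop inner F",S(170,440),.046,g)
for n,uv in dict(mwL=(405,45),mwR=(798,62)).items():P(n,T(*uv),.0)
P("mw foot S",S(265,120),.0,g)
P("mw top front L S",(257,168),.0,g)
E
```

```text
base L front [511.1 260.8  20. ]
base R front [ 504.5 -137.6   20. ]
base R back [ 575.4 -137.6   20. ]
S base L front [506.  261.7  20. ]
S base R front [ 500.8 -132.8   20. ]
knob dot T [541.5 -15.4  89. ]
knob dot S [543.9 -19.2  89. ]
hFL [504.9   4.5  48. ]
hFR [506.6 -75.   48. ]
hBR [572.9 -77.1  48. ]
S hFL [5.113e+02 1.000e-01 4.800e+01]
S hFR [509.2 -76.7  48. ]
S hBR [575.3 -85.3  48. ]
lBL [563.4 -79.9  40. ]
lBR [ 564.5 -119.8   40. ]
lFR [ 521.1 -118.4   40. ]
lFL [521.3 -81.8  40. ]
S lBR [ 561.  -120.9   42. ]
S lFR [ 514.9 -121.3   42. ]
sLF [514.3 221.8  46. ]
sRF [517.7  62.4  46. ]
sRB [572.5  62.2  46. ]
sLB [572.9 222.2  46. ]
SsLF [517.5 219.2  46. ]
SsRF [515.7  63.1  46. ]
SsRB [572.2  65.8  46. ]
SsLB [578. 218.  46.]
endstop inner F [510.7 234.1  46. ]
endstop inner B [577.  236.2  46. ]
S endstop inner F [499.9 241.8  46. ]
mwL [686.3  73.5   0. ]
mwR [ 682.4 -186.3    0. ]
mw foot S [697.2  65.4   0. ]
mw top front L S [705.5  56.6   0. ]
```

```bash
cat >> h.py <<'E'
from scipy.spatial.transform import Rotation as Ro
def tool(): 
    s=r.read_state(); return s["tool_pos"],Ro.from_rotvec(s["ee_rot"])
# desired: tool x=+Y, y=+X, z=-Z
W0=Ro.from_matrix(np.array([[0,1,0],[1,0,0],[0,0,-1.]]))
E
python3 - <<'E'
from h import *
p,R=tool(); t=np.array([.542,-.108,.16])
rv=(R.inv()*W0).as_rotvec(); print(np.degrees(rv)/6)
n=12; step=(t-p)/n
for i in range(n):
    print(np.round(R.inv().apply(step)/.06,2)); R=R*Ro.from_rotvec(rv/n)
E
```

```text
[-9.06002111e-03 -7.86948615e-03 -1.15925243e+01]
[ 0.65 -0.43  0.09]
[ 0.69 -0.36  0.09]
[ 0.73 -0.29  0.09]
[ 0.75 -0.21  0.09]
[ 0.77 -0.14  0.09]
[ 0.78 -0.06  0.09]
[0.78 0.02 0.09]
[0.78 0.1  0.09]
[0.76 0.18 0.09]
[0.74 0.25 0.09]
[0.71 0.33 0.09]
[0.67 0.4  0.09]
```

Call:
apply_moves(
  commands=[
    [0.65, -0.43, 0.05, 0, 0, -0.97, 0],
    [0.69, -0.36, 0.05, 0, 0, -0.97, 0],
    [0.73, -0.29, 0.05, 0, 0, -0.97, 0],
    [0.75, -0.21, 0.05, 0, 0, -0.97, 0],
    [0.77, -0.14, 0.05, 0, 0, -0.97, 0],
    [0.78, -0.06, 0.1, 0, 0, -0.97, 0],
    [0.78, 0.02, 0.1, 0, 0, -0.97, 0],
    [0.78, 0.1, 0.1, 0, 0, -0.97, 0],
    [0.76, 0.18, 0.1, 0, 0, -0.97, 0],
    [0.74, 0.25, 0.1, 0, 0, -0.97, 0],
  ],
  newtons=20,
)

```text
time: 1.45
tool_pos: [0.4869, -0.1821, 0.1775]
ee_rot: [2.427, 1.995, 0.0]
force: [0.0, 0.3, -0.5]
gripper_width: 0.007
```

```bash
cat > rel.py <<'E'
from h import *
import sys
def rel(x,y,z,lean=0,yaw=0):
    p,R=tool(); t=np.array([x,y,z])/1000
    W=Ro.from_euler('z',yaw)*Ro.from_euler('x',-lean,degrees=True)*W0
    s=r.read_state()
    print("t",round(s["time"],2),"pos",np.round(p*1000,1),"F",np.round(s["force"],1),"M",np.round(s["wrist_torque"],2),"w",round(s["gripper_width"]*87.8,1))
    print("tool z",np.round(R.as_matrix()[:,2],3),"yaw of x",round(np.degrees(np.arctan2(R.as_matrix()[1,0],R.as_matrix()[0,0])),2))
    print("shift units",np.round(R.inv().apply(t-p)/.06,3),"turn",np.round(np.degrees((R.inv()*W).as_rotvec())/6,3))
if __name__=="__main__": rel(*map(float,sys.argv[1:]))
E
python3 rel.py 542 -108 90 12
```

```text
t 1.45 pos [ 486.9 -182.1  177.5] F [ 0.   0.3 -0.5] M [-0.04 -0.11  0.01] w 0.6
tool z [ 0. -0. -1.] yaw of x 78.83
shift units [1.39  0.662 1.458] turn [-0.194 -1.993 -1.854]
```

Call:
apply_moves(
  commands=[
    [0.46, 0.22, 0.3, 0, 0, -0.93, 0],
    [0.48, 0.19, 0.3, 0, 0, -0.93, 0],
    [0.5, 0.15, 0.3, 0, -1, 0, 0],
    [0, 0.0, 0.3, 0, -1, 0, 0],
    [0, 0, 0, 0, 0, 0, 0],
  ],
)

```text
time: 2.08
tool_pos: [0.5263, -0.1012, 0.1042]
ee_rot: [2.112, 2.115, -0.225]
force: [-0.5, 0.0, -0.1]
gripper_width: 0.009
```

```bash
python3 rel.py 542 -103 60 12; python3 - <<'E'
from h import *
f=grab_frame("top"); g=grab_frame("scene")
a=cv2.resize(f["img"][125:205,235:375],None,fx=4,fy=4,interpolation=2)
b=cv2.resize(g["img"][130:220,240:380],None,fx=4,fy=4,interpolation=2)
p,_=tool(); print(proj(f,p),proj(g,p))
cv2.imwrite("pics/a2.png",np.vstack([a,b])[:600])
E
```

```text
t 2.08 pos [ 526.3 -101.2  104.2] F [-0.5  0.  -0.1] M [ 0.04 -0.03  0.05] w 0.8
tool z [-0.004 -0.207 -0.978] yaw of x 90.1
shift units [0.123 0.265 0.726] turn [-0.04  -0.012  0.016]
[[355.32860712 168.35578607]] [[327.9918653  156.47115954]]
```

View pics/a2.png

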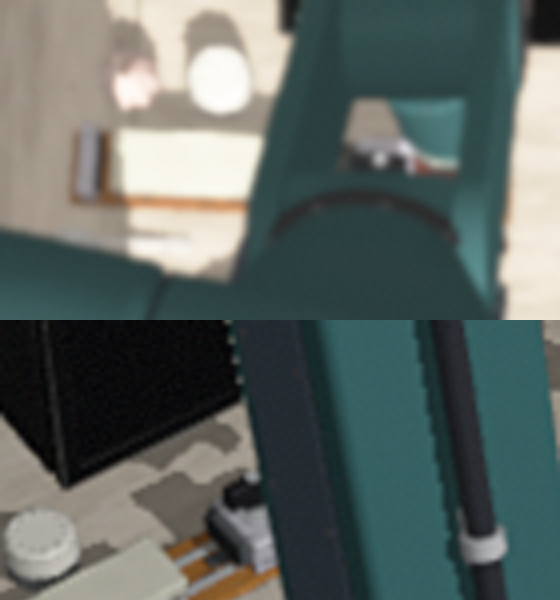

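```bash
python3 rel.py 542 -97 50 12
```

```text
t 2.17 pos [ 527.9 -103.2  105.9] F [-0.2 -0.5 -0.1] M [ 0.05 -0.08  0.02] w 0.8
tool z [-0.001 -0.206 -0.979] yaw of x 89.86
shift units [0.294 0.235 0.891] turn [-0.01  -0.017 -0.023]
```

Call:
apply_moves(
  commands=[
    [0.15, 0.12, 0.45, 0, 0, 0, 0],
    [0.14, 0.12, 0.44, 0, 0, 0, 0],
    [0, 0, 0, 0, 0, 0, 0],
  ],
)

```text
time: 2.55
tool_pos: [0.5418, -0.0987, 0.0494]
ee_rot: [2.118, 2.107, -0.223]
force: [-1.0, 0.1, -0.5]
gripper_width: 0.004
```

```bash
for i in 1 2 3; do python3 rel.py 542 -97 40 12; python3 -c "
from h import *
grab_frame('top')"; done
```

```text
t 2.55 pos [541.8 -98.7  49.4] F [-1.   0.1 -0.5] M [ 0.05 -0.1  -0.03] w 0.4
tool z [-0.003 -0.207 -0.978] yaw of x 89.7
shift units [0.061 0.003 0.147] turn [-0.027 -0.013 -0.049]
t 2.6 pos [542.2 -98.8  50.3] F [-0.7  0.2  0.3] M [ 0.09 -0.09 -0.01] w 0.4
tool z [-0.002 -0.207 -0.978] yaw of x 89.7
shift units [ 0.064 -0.004  0.162] turn [-0.015 -0.008 -0.049]
t 2.65 pos [542.6 -98.7  50.9] F [0.3 0.3 0.9] M [ 0.08 -0.1   0.02] w 0.5
tool z [-0.    -0.208 -0.978] yaw of x 89.7
shift units [ 0.066 -0.01   0.172] turn [-0.003 -0.004 -0.049]
```

Call:
apply_moves(
  commands=[
    [0.03, 0, 0.14, 0, 0, 0, 0],
    [0.01, 0, 0.04, 0, 0, 0, 0],
    [0, 0, 0, 0, 0, 0, 0],
  ],
)

```text
time: 3.08
tool_pos: [0.5435, -0.0982, 0.0399]
ee_rot: [2.113, 2.106, -0.221]
force: [0.0, -2.4, 6.5]
gripper_width: 0.007
```

```bash
python3 rel.py 542 -97 33 12
```

```text
t 3.08 pos [543.5 -98.2  39.9] F [ 0.  -2.4  6.5] M [-0.55 -0.12  0.01] w 0.6
tool z [ 0.002 -0.209 -0.978] yaw of x 89.82
shift units [ 0.044 -0.025  0.109] turn [ 0.017  0.012 -0.03 ]
```

Call:
apply_moves(
  commands=[
    [0.01, 0, 0.05, 0, 0, 0, 0],
    [0, 0, 0, 0, 0, 0, 0],
  ],
)

```text
time: 3.32
tool_pos: [0.5435, -0.0981, 0.037]
ee_rot: [2.113, 2.106, -0.221]
force: [-0.9, -1.0, 7.9]
gripper_width: 0.005
```

Call:
apply_moves(
  commands=[
    [0.01, 0, 0.05, 0, 0, 0, 0],
    [0, 0, 0, 0, 0, 0, 0],
  ],
)

```text
time: 3.58
tool_pos: [0.5435, -0.0981, 0.034]
ee_rot: [2.113, 2.106, -0.22]
force: [1.1, -0.2, 8.7]
gripper_width: 0.004
```

Call:
apply_moves(
  commands=[
    [0.1, 0, 0.0, 0, 0, 0, 0],
    [0.1, 0, -0.02, 0, 0, 0, 0],
    [0.1, 0, -0.02, 0, 0, 0, 0],
    [0.1, 0, -0.02, 0, 0, 0, 0],
  ],
)

```text
time: 4.08
tool_pos: [0.5439, -0.0739, 0.0332]
ee_rot: [2.112, 2.106, -0.22]
force: [-1.4, -2.4, 13.7]
gripper_width: 0.004
```

```bash
python3 rel.py 542 -80 33 12
```

```text
t 4.08 pos [543.9 -73.9  33.2] F [-1.4 -2.4 13.7] M [-0.64  0.08 -0.07] w 0.3
tool z [ 0.003 -0.21  -0.978] yaw of x 89.82
shift units [-0.098 -0.032  0.024] turn [ 0.026  0.016 -0.03 ]
```

```bash
cat > pic.py <<'E'
from h import *
import sys
f=grab_frame("top"); g=grab_frame("scene")
a=cv2.resize(f["img"][135:195,235:375],None,fx=5,fy=5,interpolation=2)
b=cv2.resize(g["img"][160:220,210:350],None,fx=5,fy=5,interpolation=2)
cv2.imwrite("pics/%s.png"%sys.argv[1],np.vstack([a,b]))
E
python3 pic.py b1;python3 rel.py 542 -80 33 12
```

```text
t 4.17 pos [544.  -73.3  33.2] F [-0.   1.6 13.7] M [-0.06  0.12  0.09] w 0.3
tool z [ 0.003 -0.209 -0.978] yaw of x 89.82
shift units [-0.109 -0.033  0.026] turn [ 0.028  0.009 -0.029]
```

View pics/b1.png

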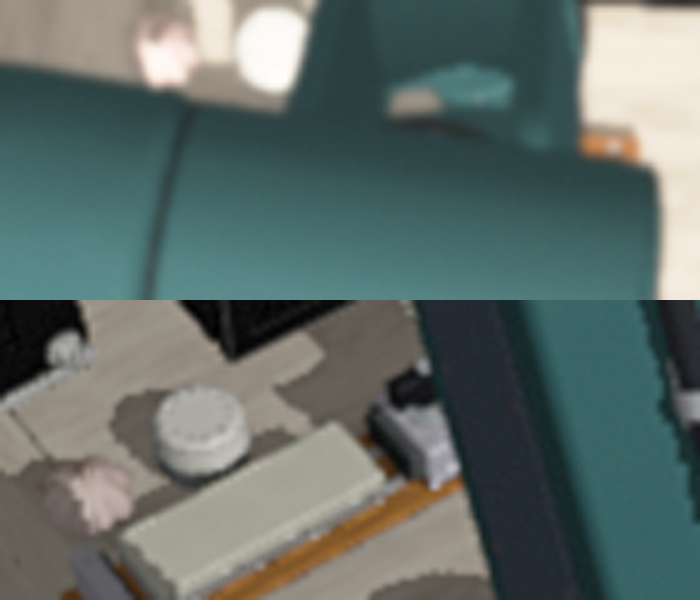

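Call:
apply_moves(
  commands=[
    [0.1, 0, -0.02, 0, 0, 0, 0],
    [0.1, 0, -0.02, 0, 0, 0, 0],
    [0.1, 0, -0.025, 0, 0, 0, 0],
    [0, 0, 0, 0, 0, 0, 0],
  ],
)

```text
time: 4.68
tool_pos: [0.5442, -0.0551, 0.0332]
ee_rot: [2.111, 2.106, -0.219]
force: [-1.1, -0.2, 13.8]
gripper_width: 0.004
```

```bash
python3 rel.py 543 -40 33.5 12
```

```text
t 4.67 pos [544.2 -55.1  33.2] F [-1.1 -0.2 13.8] M [-0.34  0.01  0.04] w 0.4
tool z [ 0.003 -0.209 -0.978] yaw of x 89.83
shift units [ 0.245 -0.021 -0.057] turn [ 0.03   0.011 -0.027]
```

Call:
apply_moves(
  commands=[
    [0.06, 0, -0.013, 0, 0, 0, 0],
    [0.06, 0, -0.013, 0, 0, 0, 0],
    [0.06, 0, -0.013, 0, 0, 0, 0],
  ],
)

```text
time: 5.05
tool_pos: [0.5443, -0.045, 0.0333]
ee_rot: [2.111, 2.106, -0.221]
force: [-0.4, -5.2, 12.2]
gripper_width: 0.004
```

Call:
apply_moves(
  commands=[
    [0.05, 0, -0.01, 0, 0, 0, 0],
    [0.05, 0, -0.01, 0, 0, 0, 0],
  ],
)

```text
time: 5.3
tool_pos: [0.5445, -0.0416, 0.0342]
ee_rot: [2.106, 2.106, -0.226]
force: [-1.6, -21.1, 18.7]
gripper_width: 0.005
```

```bash
python3 pic.py b2;python3 rel.py 543 -37 33.5 12
```

```text
t 5.4 pos [544.5 -41.7  34.3] F [ -1.5 -17.8  16.5] M [-3.53  0.12 -0.05] w 0.6
tool z [ 0.003 -0.215 -0.977] yaw of x 89.96
shift units [ 0.079 -0.025 -0.004] turn [ 0.026  0.067 -0.006]
```

View pics/b2.png

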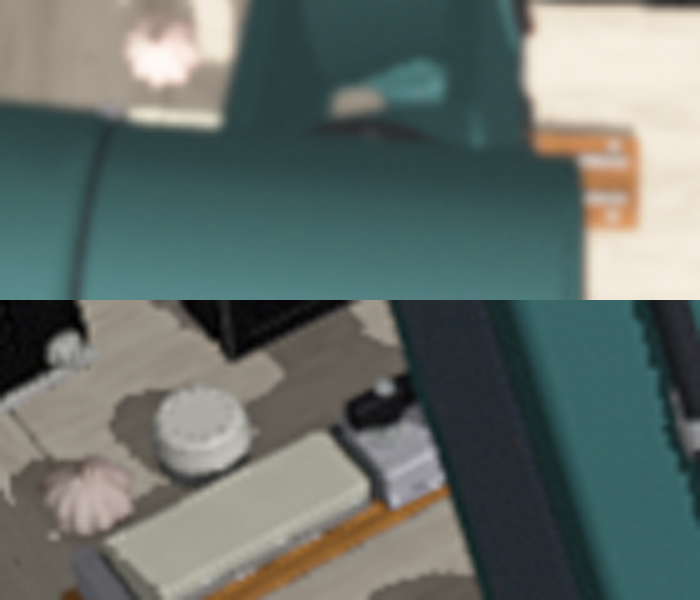

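Call:
apply_moves(
  commands=[
    [-0.025, 0, 0.005, 0, 0, 0, 0],
    [0, 0, 0, 0, 0, 0, 0],
  ],
)

```text
time: 5.65
tool_pos: [0.5444, -0.0427, 0.034]
ee_rot: [2.108, 2.105, -0.224]
force: [-0.7, -14.2, 14.5]
gripper_width: 0.009
```

```bash
for i in 1 2 3 4; do python3 rel.py 543 -37 33.5 12|head -1;  python3 -c "
from h import *
grab_frame('top')"; done
```

```text
t 5.65 pos [544.4 -42.7  34. ] F [ -0.7 -14.2  14.5] M [-2.89  0.12  0.03] w 0.8
t 5.7 pos [544.4 -42.7  34. ] F [ -1.8 -13.8  15.8] M [-2.86  0.13 -0.07] w 0.5
t 5.75 pos [544.4 -42.7  34. ] F [ -1.  -13.4  15.1] M [-2.9   0.12 -0.04] w 0.7
t 5.8 pos [544.5 -42.7  34. ] F [ -0.1 -13.7  15.8] M [-2.91 -0.01 -0.04] w 0.6
```

Call:
apply_moves(
  commands=[
    [-0.015, 0, 0.003, 0, 0, 0, 0],
    [0, 0, 0, 0, 0, 0, 0],
  ],
)

```text
time: 6.1
tool_pos: [0.5444, -0.0431, 0.0338]
ee_rot: [2.109, 2.105, -0.223]
force: [-0.8, -11.8, 15.5]
gripper_width: 0.006
```

Call:
apply_moves(
  commands=[
    [0, 0, -0.05, 0, 0, 0, 0],
    [0, 0, -0.05, 0, 0, 0, 0],
    [0, 0, -0.05, 0, 0, 0, 0],
    [0, 0, 0, 0, 0, 0, 0],
  ],
)

```text
time: 6.6
tool_pos: [0.5443, -0.0394, 0.0418]
ee_rot: [2.111, 2.106, -0.22]
force: [1.4, -4.4, 8.0]
gripper_width: 0.007
```

```bash
python3 rel.py 543 -37 33.5 12
```

```text
t 6.6 pos [544.3 -39.4  41.8] F [ 1.4 -4.4  8. ] M [-0.93 -0.27 -0.01] w 0.6
tool z [ 0.003 -0.21  -0.978] yaw of x 89.82
shift units [ 0.068 -0.023  0.128] turn [ 0.029  0.017 -0.029]
```

Call:
apply_moves(
  commands=[
    [-0.05, 0, -0.2, 0, 0, 0, 0],
    [-0.2, 0, -0.9, 0, 0, 0, 0],
    [-0.2, 0, -0.9, 0, 1, 0, 0],
    [-0.5, 0, -0.3, 0, 1, 0, 87],
    [-1, 0, 0, 0, 0, 0, 87],
    [-1, 0, 0, 0, 0, 0, 87],
    [-1, 0, 0, 0, 0, 0, 87],
  ],
)

```text
time: 7.48
tool_pos: [0.5413, -0.249, 0.1848]
ee_rot: [-2.225, -2.218, -0.001]
force: [0.3, -0.6, -0.2]
gripper_width: 0.42
```

```bash
python3 pic.py b3;python3 rel.py 543 -37 160
```

```text
t 7.58 pos [ 541.8 -253.3  184.7] F [-0.   0.3  0.8] M [-0.02 -0.1  -0.01] w 44.8
tool z [ 0.002 -0.003 -1.   ] yaw of x 89.56
shift units [ 3.607 -0.008  0.403] turn [ 0.014  0.024 -0.074]
```

View pics/b3.png

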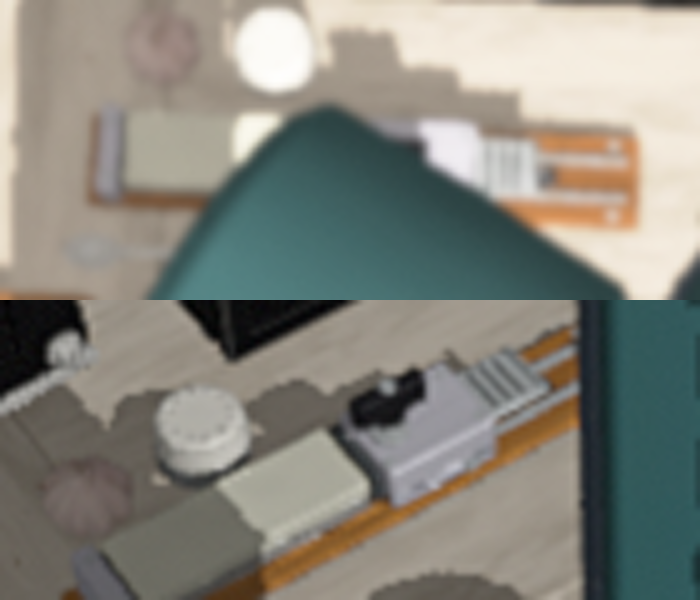

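```bash
python3 - <<'E'
from h import *
f=grab_frame("top"); g=grab_frame("scene")
T=lambda u,v:(235+(u+.5)/5-.5,135+(v+.5)/5-.5)
S=lambda u,v:(210+(u+.5)/5-.5,160+(v+.5)/5-.5)
print(onz(g,S(388,84),.089)*1e3)
print("wall BR",onz(f,T(481,126),.048)*1e3, onz(g,S(465,64),.048)*1e3,onz(g,S(495,137),.048)*1e3)
print("lever out",onz(f,T(535,140),.04)*1e3)
for uv in [(350,110),(420,70),(362,135),(425,100)]: print(onz(g,S(*uv),.089)*1e3)
a=cv2.resize(g["img"][170:200,265:325],None,fx=12,fy=12,interpolation=2);cv2.imwrite("pics/k.png",a)
E
```

```text
[547.267214    37.92699319  89.        ]
wall BR [570.78903854 -21.31038967  48.        ] [563.42039131 -30.37398349  48.        ] [502.70676695 -10.06722123  48.        ]
lever out [563.66325995 -60.8636088   40.        ]
[543.49808269  68.3437491   89.        ]
[545.13984889  15.62452201  89.        ]
[522.69003812  73.58080974  89.        ]
[523.24612354  27.11977052  89.        ]
```

View pics/k.png

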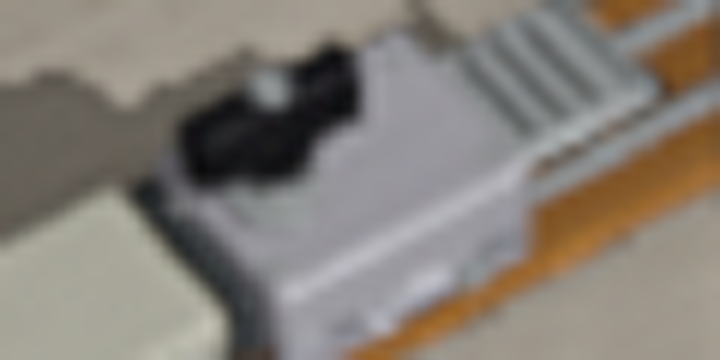

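Call:
apply_moves(
  commands=[
    [1, 0, 0.0, 0, 0, 0, 60],
    [1, 0, 0.0, 0, 0, 0, 60],
    [1, 0, 0.0, 0, 0, 0, 60],
    [1, 0, 0.2, 0, 0, 0, 60],
    [0.8, 0, 0.4, 0, 0, 0, 60],
    [0, 0, 0.4, 0, 0, 0, 60],
    [0, 0, 0, 0, 0, 0, 60],
  ],
  newtons=25,
)

```text
time: 8.55
tool_pos: [0.5398, 0.0427, 0.1229]
ee_rot: [-2.219, -2.219, 0.004]
force: [0.2, 0.4, 0.8]
gripper_width: 0.681
```

```bash
python3 rel.py 543 38.5 68;python3 pic.py b4
```

```text
t 8.55 pos [539.8  42.7 122.9] F [0.2 0.4 0.8] M [-0.01 -0.1   0.01] w 59.8
tool z [-0.005  0.001 -1.   ] yaw of x 90.0
shift units [-0.071  0.057  0.914] turn [-0.046 -0.008 -0.   ]
```

View pics/b4.png

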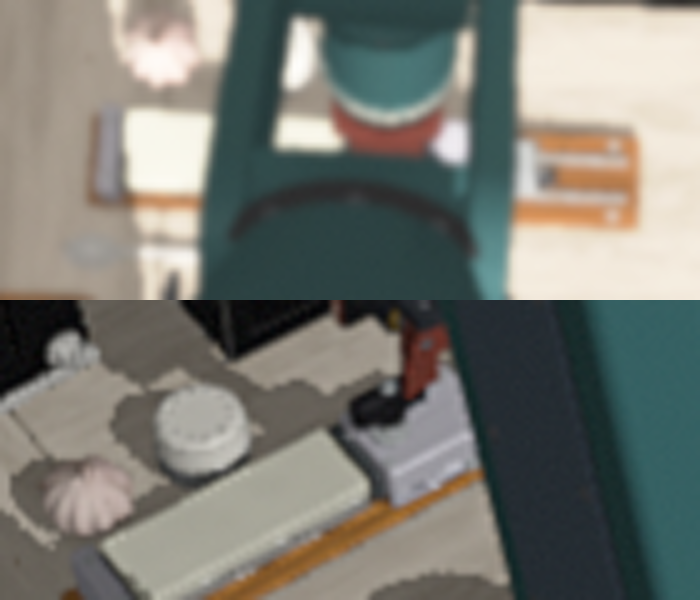

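Call:
apply_moves(
  commands=[
    [-0.04, 0.05, 0.45, 0, 0, 0, 60],
    [-0.02, 0.0, 0.3, 0, 0, 0, 60],
    [0, 0, 0.12, 0, 0, 0, 60],
    [0, 0, 0, 0, 0, 0, 60],
    [0, 0, 0, 0, 0, 0, 60],
  ],
)

```text
time: 9.28
tool_pos: [0.5465, 0.0366, 0.073]
ee_rot: [2.225, 2.217, 0.002]
force: [-0.4, 0.4, 0.1]
gripper_width: 0.686
```

```bash
python3 rel.py 543 38.5 68;python3 pic.py b5
```

```text
t 9.28 pos [546.5  36.6  73. ] F [-0.4  0.4  0.1] M [-0.04 -0.06 -0.01] w 60.2
tool z [ 0.002  0.    -1.   ] yaw of x 89.79
shift units [ 0.032 -0.058  0.082] turn [ 0.015 -0.001 -0.036]
```

View pics/b5.png

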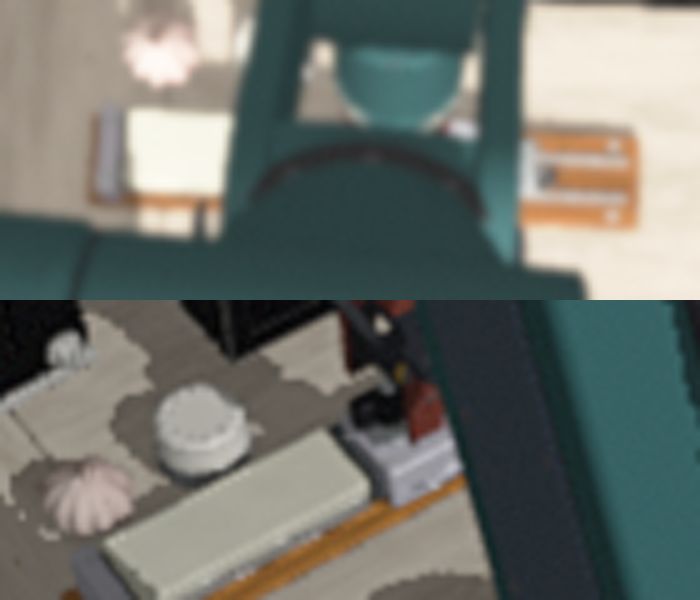

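Call:
apply_moves(
  commands=[
    [0.03, -0.05, 0.07, 0, 0, 0, 60],
    [0, 0, 0, 0, 0, 0, 40],
    [0, 0, 0, 0, 0, 0, 25],
    [0, 0, 0, 0, 0, 0, 25],
    [0, 0, 0, 0, 0, 0, 25],
    [0, 0, 0, 0, 0, 0, 25],
  ],
)

```text
time: 10.12
tool_pos: [0.5448, 0.0384, 0.0681]
ee_rot: [2.224, 2.216, 0.004]
force: [5.2, 1.2, -3.9]
gripper_width: 0.286
```

```bash
python3 rel.py 543 38.5 68
```

```text
t 10.12 pos [544.8  38.4  68.1] F [ 5.2  1.2 -3.9] M [-0.01 -1.11  0.05] w 25.1
tool z [ 0.004  0.    -1.   ] yaw of x 89.79
shift units [ 0.001 -0.03   0.001] turn [ 0.035 -0.001 -0.035]
```

Call:
apply_moves(
  commands=[
    [0, 0, 0, 0, 0, 0, 5],
    [0, 0, 0, 0, 0, 0, 5],
    [0, 0, 0, 0, 0, 0, 5],
    [0, 0, 0, 0, 0, 0, 5],
  ],
  newtons=10,
)

```text
time: 10.62
tool_pos: [0.5455, 0.0384, 0.0682]
ee_rot: [2.223, 2.215, 0.005]
force: [7.0, 0.6, -4.7]
gripper_width: 0.268
```

```bash
python3 rel.py 543 38.5 68
```

```text
t 10.62 pos [545.5  38.4  68.2] F [ 7.   0.6 -4.7] M [ 0.06 -1.21  0.  ] w 23.5
tool z [ 0.005  0.    -1.   ] yaw of x 89.79
shift units [ 0.001 -0.042  0.002] turn [ 0.046 -0.001 -0.036]
```

Call:
apply_moves(
  commands=[
    [0, -0.05, 0, 0, 0, 0, 5],
    [0, 0, 0, 0, 0, 0, 5],
    [0, 0, 0, 0, 0, 0, 5],
  ],
)

```text
time: 11.0
tool_pos: [0.5453, 0.0384, 0.0683]
ee_rot: [2.221, 2.212, 0.011]
force: [14.1, -0.1, -12.5]
gripper_width: 0.266
```

```bash
python3 rel.py 543 38.5 68
```

```text
t 11.0 pos [545.3  38.4  68.3] F [ 14.1  -0.1 -12.5] M [ 0.09 -2.22  0.02] w 23.4
tool z [ 0.01  0.   -1.  ] yaw of x 89.78
shift units [ 0.002 -0.038  0.004] turn [ 0.094 -0.    -0.037]
```

Call:
apply_moves(
  commands=[
    [0, 0.1, 0, 0, 0, 0, 40],
    [0, 0, 0, 0, 0, 0, 40],
    [0, 0, -0.1, 0, 0, 0, 40],
    [0, 0, 0, 0, 0, 0, 40],
  ],
)

```text
time: 11.5
tool_pos: [0.5455, 0.0385, 0.0743]
ee_rot: [2.225, 2.218, 0.0]
force: [1.1, 0.6, 0.2]
gripper_width: 0.455
```

```bash
python3 rel.py 545 38.5 74; python3 pic.py b6
```

```text
t 11.5 pos [545.5  38.5  74.3] F [1.1 0.6 0.2] M [-0.05 -0.02 -0.01] w 40.0
tool z [ 0.  0. -1.] yaw of x 89.8
shift units [-0.    -0.009  0.005] turn [ 0.002 -0.001 -0.033]
```

View pics/b6.png

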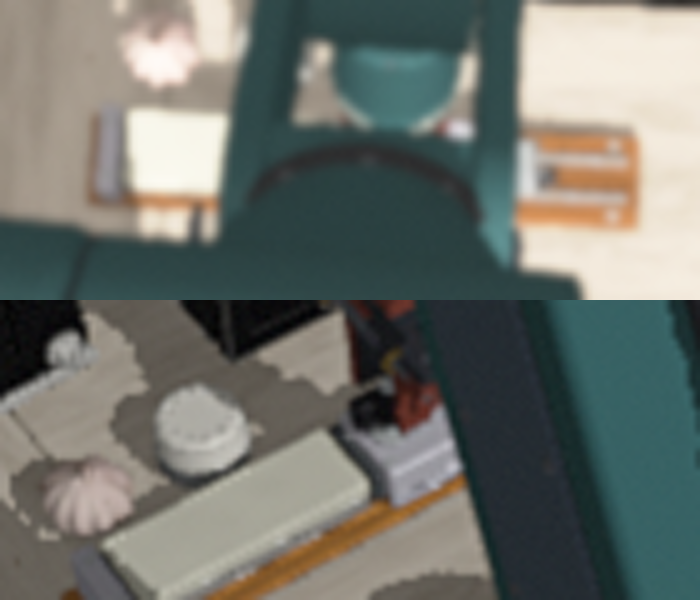

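Call:
apply_moves(
  commands=[
    [0, 0, 0, 0, 0, 0, 5],
    [0, 0, 0, 0, 0, 0, 5],
    [0, 0, 0, 0, 0, 0, 5],
    [0, 0, 0, 0, 0, 0, 5],
    [0, 0, 0, 0, 0, 0, 5],
  ],
)

```text
time: 12.22
tool_pos: [0.5457, 0.0385, 0.0737]
ee_rot: [-2.225, -2.217, -0.0]
force: [0.1, -0.3, -0.2]
gripper_width: 0.164
```

```bash
python3 rel.py 545 38.5 74
```

```text
t 12.22 pos [545.7  38.5  73.7] F [ 0.1 -0.3 -0.2] M [-0.04 -0.09 -0.13] w 14.4
tool z [-0.  0. -1.] yaw of x 89.79
shift units [ 0.    -0.011 -0.004] turn [-0.001 -0.001 -0.035]
```

Call:
apply_moves(
  commands=[
    [0, 0, 0, 0, 0, 0, 5],
    [0, 0, 0, 0, 0, 0, 5],
  ],
  newtons=30,
)

```text
time: 12.48
tool_pos: [0.5457, 0.0385, 0.0737]
ee_rot: [-2.225, -2.217, -0.0]
force: [0.3, -0.8, -1.4]
gripper_width: 0.157
```

```bash
cat > avg.py <<'E'
from h import *
import sys
L=[];Y=[]
for i in range(int(sys.argv[1])):
    grab_frame("top"); s=r.read_state(); L.append(np.r_[s["force"],s["wrist_torque"]]); m=Ro.from_rotvec(s["ee_rot"]).as_matrix(); Y.append(np.arctan2(m[1,0],m[0,0]))
L=np.array(L); print(round(s["time"],2),"mean",np.round(L.mean(0),3),"std",np.round(L.std(0),3)[-1],"yaw",np.round(np.mean(Y),4),"pos",np.round(s["tool_pos"]*1e3,1),"w",round(s["gripper_width"]*87.8,1))
E
python3 avg.py 20
```

```text
13.47 mean [ 0.203  0.097 -1.753 -0.037 -0.136 -0.255] std 0.028 yaw 1.5673 pos [545.7  38.5  73.7] w 14.0
```

Call:
apply_moves(
  commands=[
    [0, 0, 0, 0, 0, 0.7, 5],
    [0, 0, 0, 0, 0, 0.7, 5],
    [0, 0, 0, 0, 0, 0.6, 5],
    [0, 0, 0, 0, 0, 0, 5],
  ],
)

```text
time: 13.98
tool_pos: [0.5453, 0.0383, 0.0737]
ee_rot: [-2.444, -1.974, 0.001]
force: [-1.7, -1.6, -1.3]
gripper_width: 0.154
```

```bash
python3 avg.py 8
```

```text
14.38 mean [-1.739 -1.917 -0.738 -0.363  0.227 -0.098] std 0.027 yaw 1.3588 pos [545.3  38.4  73.7] w 13.7
```

Call:
apply_moves(
  commands=[
    [0, 0, 0, 0, 0, -0.5, 5],
    [0, 0, 0, 0, 0, 0, 5],
  ],
)

```text
time: 14.62
tool_pos: [0.5454, 0.0383, 0.0737]
ee_rot: [-2.392, -2.036, 0.001]
force: [-1.9, -2.6, 0.4]
gripper_width: 0.159
```

```bash
python3 avg.py 20
```

```text
15.62 mean [-3.165 -3.248 -0.181 -0.621  0.504  0.098] std 0.023 yaw 1.4102 pos [545.4  38.4  73.7] w 13.9
```

Call:
apply_moves(
  commands=[
    [0, 0, 0, 0, 0, 0.25, 5],
  ],
)

```text
time: 15.75
tool_pos: [0.5454, 0.0385, 0.0737]
ee_rot: [-2.419, -2.004, 0.001]
force: [-3.6, -3.4, 0.2]
gripper_width: 0.157
```

```bash
for i in 1 2 3 4; do python3 avg.py 1; done; python3 -c "
from h import *
g=grab_frame('scene');cv2.imwrite('pics/k2.png',cv2.resize(g['img'][165:205,255:325],None,fx=11,fy=11,interpolation=2))"
```

```text
15.8 mean [-3.903 -4.2   -0.172 -0.662  0.613  0.098] std 0.0 yaw 1.3824 pos [545.3  38.4  73.7] w 13.8
15.85 mean [-3.561 -4.466 -0.299 -0.655  0.592  0.045] std 0.0 yaw 1.3836 pos [545.3  38.4  73.7] w 13.5
15.9 mean [-3.646 -3.309 -0.897 -0.708  0.611  0.079] std 0.0 yaw 1.384 pos [545.4  38.4  73.7] w 13.5
15.95 mean [-3.67  -3.338  0.463 -0.664  0.609  0.056] std 0.0 yaw 1.384 pos [545.4  38.4  73.7] w 13.4
```

View pics/k2.png

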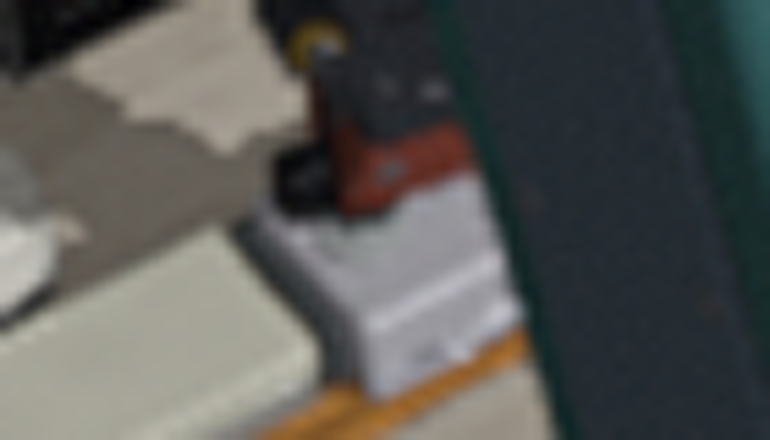

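Call:
apply_moves(
  commands=[
    [0, 0, 0, 0, 0, 0.25, 5],
  ],
)

```text
time: 16.12
tool_pos: [0.5453, 0.0385, 0.0737]
ee_rot: [-2.445, -1.972, 0.001]
force: [-3.5, -2.7, 0.7]
gripper_width: 0.156
```

```bash
for i in 1 2 3 4; do python3 avg.py 1; done
```

```text
16.18 mean [-3.471 -4.501 -0.194 -0.684  0.623  0.132] std 0.0 yaw 1.3562 pos [545.3  38.4  73.7] w 13.8
16.23 mean [-4.209 -3.569  1.406 -0.704  0.612  0.088] std 0.0 yaw 1.3574 pos [545.3  38.5  73.7] w 13.8
16.27 mean [-3.8   -2.741  0.959 -0.636  0.615  0.058] std 0.0 yaw 1.3578 pos [545.3  38.5  73.7] w 13.6
16.32 mean [-4.518 -3.79   0.825 -0.635  0.645  0.047] std 0.0 yaw 1.3578 pos [545.3  38.4  73.7] w 13.3
```

```bash
python3 avg.py 12
```

```text
16.93 mean [-3.61  -3.502  0.445 -0.667  0.61   0.069] std 0.021 yaw 1.3579 pos [545.3  38.4  73.7] w 13.6
```

Call:
apply_moves(
  commands=[
    [-0.03, -0.02, 0, 0, 0, 0, 5],
    [0, 0, 0, 0, 0, 0, 5],
  ],
)

```text
time: 17.18
tool_pos: [0.5452, 0.038, 0.0737]
ee_rot: [-2.446, -1.972, -0.004]
force: [2.0, 5.3, -6.0]
gripper_width: 0.154
```

```bash
python3 avg.py 12
```

```text
17.77 mean [ 1.91   4.911 -6.442  0.87  -0.365  0.093] std 0.025 yaw 1.3574 pos [545.2  38.   73.7] w 13.7
```

Call:
apply_moves(
  commands=[
    [0, 0, 0, 0, 0, -0.5, 5],
  ],
)

```text
time: 17.9
tool_pos: [0.5453, 0.038, 0.0738]
ee_rot: [2.392, 2.036, 0.004]
force: [1.6, 5.7, -6.6]
gripper_width: 0.155
```

```bash
for i in 1 2 3 4 5; do python3 avg.py 2; done; python3 avg.py 20
```

```text
18.0 mean [ 1.944  5.312 -6.502  0.81  -0.375 -0.05 ] std 0.048 yaw 1.4119 pos [545.3  38.   73.7] w 13.6
18.1 mean [ 1.922  5.377 -6.078  0.838 -0.407  0.097] std 0.018 yaw 1.4098 pos [545.3  38.   73.8] w 13.7
18.2 mean [ 2.001  5.112 -6.495  0.85  -0.416  0.062] std 0.008 yaw 1.4097 pos [545.3  38.   73.8] w 13.4
18.3 mean [ 2.64   5.525 -6.416  0.852 -0.371  0.032] std 0.031 yaw 1.4097 pos [545.3  38.   73.7] w 14.3
18.4 mean [ 2.604  5.295 -6.544  0.87  -0.414  0.05 ] std 0.006 yaw 1.4097 pos [545.3  38.   73.8] w 13.4
19.4 mean [ 2.138  5.049 -6.142  0.852 -0.393  0.056] std 0.023 yaw 1.4097 pos [545.3  38.   73.8] w 13.9
```

Call:
apply_moves(
  commands=[
    [0.014, 0.005, 0, 0, 0, 0.5, 5],
    [0, 0, 0, 0, 0, 0.5, 5],
    [0, 0, 0, 0, 0, 0.45, 5],
    [0, 0, 0, 0, 0, 0, 5],
    [0, 0, 0, 0, 0, -0.25, 5],
    [0, 0, 0, 0, 0, -0.25, 5],
    [0, 0, 0, 0, 0, 0, 5],
    [0, 0, 0, 0, 0, 0, 5],
  ],
)

```text
time: 20.4
tool_pos: [0.5451, 0.038, 0.0738]
ee_rot: [2.49, 1.915, 0.002]
force: [3.3, 4.2, -7.7]
gripper_width: 0.155
```

```bash
python3 avg.py 10;python3 avg.py 20
```

```text
20.9 mean [ 3.013  4.724 -7.124  0.773 -0.53   0.034] std 0.04 yaw 1.311 pos [545.1  38.   73.8] w 13.8
21.9 mean [ 2.816  4.421 -7.419  0.762 -0.549  0.01 ] std 0.029 yaw 1.311 pos [545.1  38.   73.8] w 13.6
```

Call:
apply_moves(
  commands=[
    [0, 0, 0, 0, 0, 0, 25],
    [0, 0, 0, 0, 0, 0, 25],
    [0, 0, 0, 0, 0, 0, 25],
    [0, 0, 0, 0, 0, 0, 25],
  ],
)

```text
time: 22.4
tool_pos: [0.5446, 0.0376, 0.0739]
ee_rot: [2.491, 1.915, 0.0]
force: [0.5, -0.6, 1.2]
gripper_width: 0.282
```

```bash
python3 avg.py 10;python3 avg.py 10; python3 rel.py 545.2 38.2 73.7
```

```text
22.9 mean [-0.034 -0.124  0.152 -0.037 -0.04   0.001] std 0.043 yaw 1.3108 pos [544.6  37.8  73.8] w 25.4
23.4 mean [-0.038  0.013  0.014 -0.035 -0.068  0.005] std 0.03 yaw 1.3108 pos [544.6  37.8  73.8] w 24.9
t 23.4 pos [544.6  37.8  73.8] F [-0.6  0.2  0.1] M [-0.08 -0.03  0.06] w 24.9
tool z [-0.  0. -1.] yaw of x 75.1
shift units [0.009 0.008 0.001] turn [-0.000e+00 -1.000e-03 -2.483e+00]
```

Call:
apply_moves(
  commands=[
    [0.005, 0.008, 0, 0, 0, 0, 25],
    [0, 0, 0, 0, 0, 0, 5],
    [0, 0, 0, 0, 0, 0, 5],
    [0, 0, 0, 0, 0, 0, 5],
    [0, 0, 0, 0, 0, 0, 5],
  ],
)

```text
time: 24.02
tool_pos: [0.5451, 0.038, 0.0738]
ee_rot: [-2.491, -1.915, -0.0]
force: [-0.6, 0.0, 0.0]
gripper_width: 0.16
```

```bash
python3 avg.py 10
```

```text
24.52 mean [-0.207  0.26   0.472 -0.007 -0.014 -0.061] std 0.023 yaw 1.3108 pos [545.1  38.   73.8] w 13.5
```

Call:
apply_moves(
  commands=[
    [0, 0, 0, 0, 0, 0.2, 5],
    [0, 0, 0, 0, 0, 0.2, 5],
  ],
)

```text
time: 24.78
tool_pos: [0.545, 0.038, 0.0738]
ee_rot: [-2.531, -1.861, 0.0]
force: [-0.1, 0.5, 0.8]
gripper_width: 0.157
```

```bash
python3 rel.py 545.2 38.2 73.7|head -1
```

```text
t 24.77 pos [545.   38.   73.8] F [-0.1  0.5  0.8] M [0.07 0.05 0.16] w 13.8
```

Call:
apply_moves(
  commands=[
    [0, 0, 0, 0, 0, 0.2, 5],
  ],
)

```text
time: 24.9
tool_pos: [0.5449, 0.038, 0.0738]
ee_rot: [-2.551, -1.834, 0.0]
force: [-0.9, 0.7, 1.6]
gripper_width: 0.158
```

```bash
python3 rel.py 545.2 38.2 73.7|head -1
```

```text
t 24.9 pos [544.9  38.   73.8] F [-0.9  0.7  1.6] M [0.06 0.12 0.11] w 13.9
```

Call:
apply_moves(
  commands=[
    [0, 0, 0, 0, 0, 0.2, 5],
  ],
)

```text
time: 25.02
tool_pos: [0.545, 0.038, 0.0738]
ee_rot: [-2.57, -1.807, 0.0]
force: [-1.6, 1.1, 1.8]
gripper_width: 0.161
```

```bash
python3 rel.py 545.2 38.2 73.7|head -1
```

```text
t 25.02 pos [545.   38.   73.8] F [-1.6  1.1  1.8] M [0.09 0.09 0.18] w 14.1
```

Call:
apply_moves(
  commands=[
    [0, 0, 0, 0, 0, 0.2, 5],
  ],
)

```text
time: 25.15
tool_pos: [0.5449, 0.038, 0.0738]
ee_rot: [-2.588, -1.78, 0.0]
force: [-0.8, 0.7, 2.3]
gripper_width: 0.155
```

```bash
python3 rel.py 545.2 38.2 73.7|head -1;  python3 avg.py 10;python3 avg.py 10
```

```text
t 25.15 pos [544.9  38.   73.8] F [-0.8  0.7  2.3] M [0.1  0.14 0.14] w 13.6
25.65 mean [-1.922  0.741  2.268  0.127  0.259  0.078] std 0.043 yaw 1.2057 pos [544.9  38.   73.8] w 13.8
26.15 mean [-2.606  0.966  3.06   0.164  0.425  0.069] std 0.024 yaw 1.2061 pos [544.9  38.   73.7] w 13.8
```

Call:
apply_moves(
  commands=[
    [0, 0, 0, 0, 0, -0.2, 5],
    [0, 0, 0, 0, 0, -0.2, 5],
  ],
)

```text
time: 26.4
tool_pos: [0.545, 0.038, 0.0738]
ee_rot: [-2.548, -1.837, 0.0]
force: [-2.4, 0.9, 3.8]
gripper_width: 0.156
```

```bash
python3 rel.py 545.2 38.2 73.7|head -1
```

```text
t 26.4 pos [545.   38.   73.8] F [-2.4  0.9  3.8] M [ 0.21  0.54 -0.05] w 13.7
```

Call:
apply_moves(
  commands=[
    [0, 0, 0, 0, 0, -0.2, 5],
  ],
)

```text
time: 26.52
tool_pos: [0.545, 0.0379, 0.0737]
ee_rot: [-2.529, -1.864, 0.0]
force: [-3.2, 1.0, 3.7]
gripper_width: 0.157
```

```bash
python3 rel.py 545.2 38.2 73.7|head -1
```

```text
t 26.52 pos [545.   37.9  73.7] F [-3.2  1.   3.7] M [ 0.24  0.48 -0.1 ] w 13.8
```

Call:
apply_moves(
  commands=[
    [0, 0, 0, 0, 0, -0.2, 5],
  ],
)

```text
time: 26.65
tool_pos: [0.5451, 0.0379, 0.0738]
ee_rot: [-2.509, -1.89, 0.0]
force: [-2.5, 0.9, 3.2]
gripper_width: 0.157
```

```bash
python3 rel.py 545.2 38.2 73.7|head -1;  python3 avg.py 10;python3 avg.py 10
```

```text
t 26.65 pos [545.1  37.9  73.8] F [-2.5  0.9  3.2] M [ 0.14  0.46 -0.1 ] w 13.8
27.15 mean [-3.068  0.939  3.247  0.145  0.483 -0.006] std 0.044 yaw 1.2902 pos [545.1  37.9  73.8] w 13.7
27.65 mean [-3.233  1.009  2.916  0.129  0.507  0.007] std 0.039 yaw 1.2899 pos [545.1  38.   73.8] w 13.8
```

Call:
apply_moves(
  commands=[
    [0, 0, 0, 0, 0, 0.4, 5],
    [0, 0, 0, 0, 0, 0.5, 5],
    [0, 0, 0, 0, 0, 0.5, 5],
    [0, 0, 0, 0, 0, 0.4, 5],
    [0, 0, 0, 0, 0, 0.2, 5],
    [0, 0, 0, 0, 0, 0.2, 5],
  ],
)

```text
time: 28.4
tool_pos: [0.5446, 0.038, 0.0737]
ee_rot: [-2.711, -1.586, 0.001]
force: [-4.9, 2.1, 4.5]
gripper_width: 0.155
```

```bash
python3 rel.py 545.2 38.2 73.7|head -1
```

```text
t 28.4 pos [544.6  38.   73.7] F [-4.9  2.1  4.5] M [0.28 0.84 0.18] w 13.6
```

Call:
apply_moves(
  commands=[
    [0, 0, 0, 0, 0, 0.2, 5],
  ],
)

```text
time: 28.52
tool_pos: [0.5446, 0.038, 0.0737]
ee_rot: [-2.728, -1.558, 0.001]
force: [-5.0, 1.4, 4.9]
gripper_width: 0.159
```

```bash
python3 rel.py 545.2 38.2 73.7|head -1
```

```text
t 28.52 pos [544.6  38.   73.7] F [-5.   1.4  4.9] M [0.22 0.87 0.18] w 14.0
```

Call:
apply_moves(
  commands=[
    [0, 0, 0, 0, 0, 0.2, 5],
  ],
)

```text
time: 28.65
tool_pos: [0.5445, 0.038, 0.0737]
ee_rot: [-2.744, -1.529, 0.001]
force: [-5.6, 2.1, 5.3]
gripper_width: 0.155
```

```bash
python3 rel.py 545.2 38.2 73.7|head -1
```

```text
t 28.65 pos [544.5  38.   73.7] F [-5.6  2.1  5.3] M [0.26 0.81 0.21] w 13.6
```

Call:
apply_moves(
  commands=[
    [0, 0, 0, 0, 0, 0.2, 5],
  ],
)

```text
time: 28.78
tool_pos: [0.5445, 0.038, 0.0737]
ee_rot: [-2.759, -1.5, 0.001]
force: [-7.0, 1.1, 5.0]
gripper_width: 0.157
```

```bash
python3 rel.py 545.2 38.2 73.7|head -1;  python3 avg.py 10;python3 avg.py 10
```

```text
t 28.77 pos [544.5  38.   73.7] F [-7.   1.1  5. ] M [0.26 0.9  0.18] w 13.8
29.27 mean [-5.286  1.383  5.13   0.223  0.892  0.109] std 0.033 yaw 0.9962 pos [544.5  38.1  73.7] w 13.5
29.77 mean [-5.279  1.295  5.59   0.231  0.901  0.129] std 0.039 yaw 0.9964 pos [544.5  38.   73.7] w 14.0
```

Call:
apply_moves(
  commands=[
    [0, 0, 0, 0, 0, -0.25, 5],
    [0, 0, 0, 0, 0, -0.25, 5],
  ],
)

```text
time: 30.02
tool_pos: [0.5446, 0.038, 0.0738]
ee_rot: [-2.719, -1.573, 0.001]
force: [-5.0, 0.6, 4.7]
gripper_width: 0.158
```

```bash
python3 rel.py 545.2 38.2 73.7|head -1;  python3 avg.py 10;python3 avg.py 10;python3 avg.py 20
```

```text
t 30.02 pos [544.6  38.   73.8] F [-5.   0.6  4.7] M [ 0.15  0.83 -0.08] w 13.8
30.52 mean [-5.243  1.249  5.127  0.187  0.857  0.026] std 0.027 yaw 1.0488 pos [544.6  38.   73.8] w 13.6
31.02 mean [-5.004  0.853  4.871  0.205  0.857  0.008] std 0.037 yaw 1.0485 pos [544.6  38.   73.8] w 13.8
32.02 mean [-5.187  1.116  5.114  0.191  0.847  0.015] std 0.028 yaw 1.0485 pos [544.6  38.   73.7] w 13.8
```

Call:
apply_moves(
  commands=[
    [0, 0, 0, 0, 0, 0, 22],
    [0, 0, 0, 0, 0, 0, 22],
    [-0.009, -0.016, 0, 0, 0, 0, 22],
    [0, 0, 0, 0, 0, 0, 5],
    [0, 0, 0, 0, 0, 0, 5],
    [0, 0, 0, 0, 0, 0, 5],
    [0, 0, 0, 0, 0, 0, 5],
  ],
)

```text
time: 32.9
tool_pos: [0.5444, 0.0378, 0.0738]
ee_rot: [2.719, 1.573, 0.001]
force: [1.1, -0.9, -2.3]
gripper_width: 0.158
```

```bash
python3 avg.py 10
```

```text
33.4 mean [ 2.155 -1.123 -2.497 -0.251 -0.381 -0.012] std 0.026 yaw 1.049 pos [544.3  37.9  73.8] w 13.6
```

Call:
apply_moves(
  commands=[
    [0, 0, 0, 0, 0, 0.4, 5],
    [0, 0, 0, 0, 0, 0.4, 5],
    [0, 0, 0, 0, 0, 0.2, 5],
  ],
)

```text
time: 33.78
tool_pos: [0.5441, 0.038, 0.0738]
ee_rot: [2.798, 1.428, 0.0]
force: [0.7, -1.2, -2.8]
gripper_width: 0.157
```

```bash
python3 rel.py 545.2 38.2 73.7|head -1
```

```text
t 33.77 pos [544.1  38.   73.8] F [ 0.7 -1.2 -2.8] M [-0.21 -0.43  0.16] w 13.8
```

Call:
apply_moves(
  commands=[
    [0, 0, 0, 0, 0, 0.2, 5],
  ],
)

```text
time: 33.9
tool_pos: [0.5441, 0.038, 0.0738]
ee_rot: [-2.813, -1.399, -0.0]
force: [3.3, -1.4, -2.1]
gripper_width: 0.158
```

```bash
python3 rel.py 545.2 38.2 73.7|head -1
```

```text
t 33.9 pos [544.1  38.   73.8] F [ 3.3 -1.4 -2.1] M [-0.21 -0.48  0.19] w 13.8
```

Call:
apply_moves(
  commands=[
    [0, 0, 0, 0, 0, 0.2, 5],
  ],
)

```text
time: 34.02
tool_pos: [0.544, 0.038, 0.0738]
ee_rot: [-2.828, -1.368, -0.0]
force: [2.1, -1.0, -1.2]
gripper_width: 0.157
```

```bash
python3 rel.py 545.2 38.2 73.7|head -1
```

```text
t 34.02 pos [544.   38.   73.8] F [ 2.1 -1.  -1.2] M [-0.2  -0.45  0.23] w 13.8
```

Call:
apply_moves(
  commands=[
    [0, 0, 0, 0, 0, 0.2, 5],
  ],
)

```text
time: 34.15
tool_pos: [0.544, 0.038, 0.0738]
ee_rot: [-2.842, -1.338, 0.0]
force: [1.7, -0.8, -1.2]
gripper_width: 0.157
```

```bash
python3 rel.py 545.2 38.2 73.7|head -1
```

```text
t 34.15 pos [544.   38.   73.8] F [ 1.7 -0.8 -1.2] M [-0.16 -0.37  0.19] w 13.8
```

Call:
apply_moves(
  commands=[
    [0, 0, 0, 0, 0, 0.2, 5],
  ],
)

```text
time: 34.28
tool_pos: [0.5439, 0.038, 0.0738]
ee_rot: [-2.856, -1.308, 0.0]
force: [1.0, -0.7, -2.0]
gripper_width: 0.159
```

```bash
python3 rel.py 545.2 38.2 73.7|head -1;  python3 avg.py 10;python3 avg.py 10
```

```text
t 34.27 pos [543.9  38.   73.8] F [ 1.  -0.7 -2. ] M [-0.08 -0.38  0.23] w 13.9
34.77 mean [ 1.815 -0.307 -1.111 -0.078 -0.343  0.105] std 0.034 yaw 0.8602 pos [543.9  38.   73.8] w 14.1
35.27 mean [ 1.283e+00 -2.470e-01 -6.410e-01 -1.000e-03 -2.690e-01  8.700e-02] std 0.021 yaw 0.8605 pos [543.9  38.   73.8] w 13.5
```

Call:
apply_moves(
  commands=[
    [0, 0, 0, 0, 0, -0.2, 5],
    [0, 0, 0, 0, 0, -0.2, 5],
  ],
)

```text
time: 35.52
tool_pos: [0.544, 0.0379, 0.0738]
ee_rot: [-2.826, -1.372, -0.0]
force: [1.1, -0.3, -0.4]
gripper_width: 0.159
```

```bash
python3 rel.py 545.2 38.2 73.7|head -1
```

```text
t 35.52 pos [544.   37.9  73.8] F [ 1.1 -0.3 -0.4] M [-0.03 -0.25 -0.06] w 14.0
```

Call:
apply_moves(
  commands=[
    [0, 0, 0, 0, 0, -0.2, 5],
  ],
)

```text
time: 35.65
tool_pos: [0.5441, 0.0379, 0.0737]
ee_rot: [-2.812, -1.401, -0.0]
force: [1.5, -0.3, -0.3]
gripper_width: 0.157
```

```bash
python3 rel.py 545.2 38.2 73.7|head -1
```

```text
t 35.65 pos [544.1  37.9  73.7] F [ 1.5 -0.3 -0.3] M [-0.09 -0.31 -0.05] w 13.8
```

Call:
apply_moves(
  commands=[
    [0, 0, 0, 0, 0, -0.2, 5],
  ],
)

```text
time: 35.78
tool_pos: [0.5442, 0.0379, 0.0738]
ee_rot: [2.797, 1.431, 0.0]
force: [1.2, 0.0, -0.4]
gripper_width: 0.16
```

```bash
python3 rel.py 545.2 38.2 73.7|head -1
```

```text
t 35.77 pos [544.2  37.9  73.8] F [ 1.2  0.  -0.4] M [-0.14 -0.35 -0.08] w 14.0
```

Call:
apply_moves(
  commands=[
    [0, 0, 0, 0, 0, -0.2, 5],
  ],
)

```text
time: 35.9
tool_pos: [0.5442, 0.0378, 0.0738]
ee_rot: [2.782, 1.46, 0.0]
force: [3.3, -0.5, -0.7]
gripper_width: 0.158
```

```bash
python3 rel.py 545.2 38.2 73.7|head -1;  python3 avg.py 10;python3 avg.py 10; python3 avg.py 10
```

```text
t 35.9 pos [544.2  37.8  73.8] F [ 3.3 -0.5 -0.7] M [-0.16 -0.34 -0.15] w 13.8
36.4 mean [ 2.064 -1.082 -1.071 -0.173 -0.374  0.023] std 0.032 yaw 0.9656 pos [544.1  37.9  73.8] w 13.9
36.9 mean [ 2.435 -1.167 -1.821 -0.285 -0.473  0.028] std 0.019 yaw 0.9652 pos [544.1  37.9  73.8] w 14.0
37.4 mean [ 2.969 -1.72  -1.87  -0.315 -0.549  0.04 ] std 0.025 yaw 0.9652 pos [544.1  37.9  73.8] w 14.2
```

Call:
apply_moves(
  commands=[
    [0, 0, 0, 0, 0, 0.4, 5],
    [0, 0, 0, 0, 0, 0.4, 5],
    [0, 0, 0, 0, 0, 0.4, 5],
    [0, 0, 0, 0, 0, 0.4, 5],
    [0, 0, 0, 0, 0, 0.3, 5],
    [0, 0, 0, 0, 0, 0, 5],
    [0, 0, 0, 0, 0, -0.25, 5],
    [0, 0, 0, 0, 0, -0.25, 5],
  ],
)

```text
time: 38.4
tool_pos: [0.5439, 0.038, 0.0738]
ee_rot: [-2.881, -1.253, 0.0]
force: [2.0, -0.6, -0.1]
gripper_width: 0.159
```

```bash
for i in 1 2 3 4; do python3 avg.py 20; done
```

```text
39.4 mean [ 0.764 -0.071  0.763  0.016 -0.2    0.067] std 0.038 yaw 0.8188 pos [543.9  38.   73.8] w 13.7
40.4 mean [ 6.500e-02  6.450e-01  1.828e+00  1.380e-01 -1.000e-03  7.900e-02] std 0.027 yaw 0.8186 pos [543.9  38.   73.8] w 13.9
41.4 mean [-1.076  1.008  2.352  0.21   0.143  0.074] std 0.024 yaw 0.8186 pos [543.9  38.   73.8] w 13.6
42.4 mean [-1.505  1.261  2.858  0.277  0.266  0.069] std 0.029 yaw 0.8186 pos [543.9  38.   73.8] w 14.0
```

Call:
apply_moves(
  commands=[
    [0, 0, 0, 0, 0, 0, 30],
    [0, 0, 0, 0, 0, 0, 40],
    [0, 0, 0, 0, 0, 0, 40],
    [0, 0, -0.5, 0, 0, 0, 40],
    [0, 0, -1, 0, 0, 0, 40],
    [0, 0, -1, 0, 0, 0, 40],
    [-0.6, -0.6, 0, 0, 0, 0, 40],
    [-0.6, -0.6, 0, 0, 0, 0, 40],
    [-0.6, -0.6, 0, 0, 0, 0, 40],
    [0, 0, 0, 0, 0, 0, 40],
  ],
)

```text
time: 43.65
tool_pos: [0.3871, 0.0331, 0.2233]
ee_rot: [-2.881, -1.25, 0.004]
force: [0.5, -0.5, 0.2]
gripper_width: 0.455
```

```bash
python3 rel.py 543 38 200; python3 - <<'E'
from h import *
f=grab_frame("top"); g=grab_frame("scene")
cv2.imwrite("pics/f1.png",np.vstack([cv2.resize(f["img"][125:205,225:385],None,fx=4,fy=4,interpolation=2),cv2.resize(g["img"][155:225,210:370],None,fx=4,fy=4,interpolation=2)]))
E
```

```text
t 43.65 pos [387.1  33.1 223.3] F [ 0.5 -0.5  0.2] M [-0.08 -0.07 -0.  ] w 39.9
tool z [-0.003  0.    -1.   ] yaw of x 46.9
shift units [1.836 1.843 0.381] turn [-0.026  0.008 -7.184]
```

View pics/f1.png

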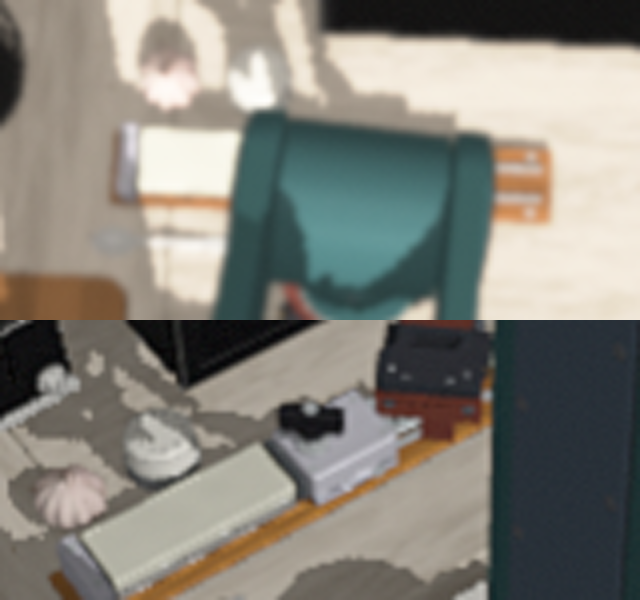

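```bash
python3 -c "
from station import r
r.close_job()"
```

```text
the job is handed in; nothing more can be done
```

The stone is clamped and the job is handed in at about 44 s. My best estimate of the clamping force is about 18 N. The hand-in gave no verdict, so that force is inferred from wrist torque, not measured directly.

**Jaw:** I held the lever down with the closed fingers; the highest upward force I read was about 19 N, under the 30 N limit. I slid the jaw until the stone met the end stop. The push peaked at about 21 N, and I eased it to about 12 N before letting the lever up.

**Knob:** I turned it about 0.75 rad clockwise, eased it back 0.05 rad and held it still. The wrist torque settled at 0.07 N m, which gives about 18 N. The torque while turning, both ways, pointed to roughly 18 to 22 N.

**Last check:** Before hand-in the wrist force was back to about zero. In the final pictures the stone lies against the stop, the pad is on the stone and the knob is turned. The garlic, timer and spoon look in place; I did not check the other bystanders. The lever was partly hidden in these pictures, but looked up in a clearer one just after I released it.

**What disagreed:**
- **Early force readings:** several ease-back torque readings were inconsistent, from 2 to 24 N at similar knob angles. I put this down to leftover friction and sideways load, and relied on the later readings with a fresh grip.
- **First grasp:** the fingers closed on something 24 mm wide, which I took to be the collar. I raised the tool 6 mm and gripped the bar.

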